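# Empty the drive-scrap tipping tray

## Robot

A 7-joint arm with a two-finger parallel gripper is mounted at the origin on the work surface. World frame = base frame: x ahead of the robot, y to its left, z up, the work surface at z = 0. Lengths are in m, angles in rad, forces in N, time in s.
With the tool pointing down it reaches from about 0.35 to 0.9 m from the base axis. Payload 8.1 kg.
Tool frame: the origin (TCP) lies at the very end of the fingers, on their centre line; the grasp point (between the pads) lies 19 mm behind it; x points along the fingers, y is the direction in which the jaws open and shut, and the axes are right-handed (so a half turn about x gives the same grasp; the last joint's range is limited). The gripper opens to 92 mm and grips with 3 to 60 N. Pads are 19 mm wide; open, the fingers measure 130 mm over their backs; the gripper's body (75 mm by 190 mm) begins 47 mm behind the grasp point.
Start: joints at [-1.44, 0.434, 0.025, 1.573, -0.012, 1.134, -0.075], TCP at [0.145, 0.608, 0.204] pointing down, gripper open.
Joint ranges: [-2.62, 2.62], [-0.44, 2.09], [-1.27, 1.32], [0.08, 2.57], [-1.32, 4.46], [0.12, 2], [-2.74, 2.74]. Speed limits (rad/s): [2.22, 2.22, 3.01, 3.01, 3.14, 3.14, 3.14].

## Interface

Orientations are given as a rotation vector (axis times angle).
In Python, from cell import * gives the robot as it stands.
- The arm moves only by the shell command python3 -m handwheel 'ROWS' [FORCE]. ROWS is JSON, a list of rows, each a list of 7 numbers: the opening, from 0 (shut) to 1 (fully open), then the shift along the tool's x, y, z in m, then the turn, a rotation vector about the tool's x, y, z in rad. A call has 1 to 10 rows; each row shifts and turns the commanded pose from where the row before left it, along the tool's axes as they then stand; what a row does not reach is not made up. A row lasts 1/10 s, in which the tool goes at most 50 mm and 8.59 degrees, less where a joint would pass 70% of its speed; a pose out of reach is approached as far as the arm can. A call is refused whole if a number of a shift passes 0.05 or a number of a turn 0.15, either way. A call with a gripper value outside its range is refused whole. The fingers move at their own pace and stop on an object; FORCE is the grip in N (left out, the last holds). Time passes only in rows, so rows that do not move let the fingers close. It gives the time, the measured TCP pose, the force and the opening at its end, in the units of the state.
- observe(): the state, without advancing time (a new reading comes with each control period).
- get_image(name): name is "side" or "top"; returns (picture, depth): 400x640x3 uint8, blue, green, red; 400x640 float32, m along the optical axis (not along the pixel's ray), 0 where there is no reading.
- get_calibration(name): a dict with "camera_matrix" (3x3 intrinsics, pixels), "pose" (4x4, takes a point from camera to world coordinates). Camera axes: x right, y down, z forward; pixel columns grow to the right and rows downward; lengths in m; the calibration is good to about 2 mm. A picture is of the moment at which its call begins. get_calibration takes no time and is no camera call.
- sign_off(): hands the job in, once; it reports no verdict.
The state is a dict: "clock": time; "joints": joint angles; "dq": joint speeds; "joint_efforts": joint torques, N m; "position": TCP position; "ee_rot": TCP orientation; "force": force on the tool from outside, world axes, zero at the start; "ft_torque": the same for the moment, N m; "width": opening from 0.0 (shut) to 1.0 (fully open).
Only numpy, scipy, OpenCV 4.12 (cv2) and the standard library are available. Lean on these libraries where they do the work, as an engineer would, in place of code of your own. Each camera call takes 0.05 s, during which the arm holds its last target. There are 200 camera calls.

## Task

Empty the steel tipping tray beside the drill press into the grey bin: first swing its end gate fully down while the tray is still level, then push the tipping bar down until you feel the tray come up against its stop screw, so that all four pieces of scrap slide out over the gate into the bin. Let the tray come back level with the gate left down; work gently against the stops, do not touch the scrap, and leave the bin, drill-bit case, tumbler and screwdriver where they are.

Things in the scene. Friction and masses are not known exactly. Their poses are not given: they have to be found in the camera images.
- stand: Fixed green stand carrying the tray; foot plate 190 x 200 x 10 mm. Origin on the table below the middle of the tray's pivot axis; +y the way the tray empties (gate, bin), +x the side with the tipping bar, z up. Pivot axis along x at z = 155 mm; gate hinge line (tray level) parallel at y = 63, z = 155 mm. Two cheeks at the pivot, x = +-83 mm, 165 mm high. Position and yaw (up to 17 degrees) vary
- tray (a joint): Steel tray's tilt about the pivot: 0 level, grows as the outlet goes down, until its side arm meets a rigid stop screw (45 N on the tray or gate is too hard). The screw is set anew each time (stop from 0.66 to 0.82 rad): feel for it. Spring and damper return it when let go. Tipping takes 8 to 13 N on the bar, 8 N once empty; 7 N on the open gate's tip. Scrap slides beyond 0.45 to 0.63 rad
- gate (a joint): Angle of the end gate about the hinge along its lower edge, relative to the tray: 0 shut (upright), grows as its top swings outward (stand +y) and down, 1.75 rad at its rigid stop (fully down, sloping just below level). Friction hinge (0.12 N m, about 2 N at the tab): it stays where left. Starts 0 to 0.2 rad
- gate_tab (a point): Middle of the top edge of the gate's tab, 75 mm from the hinge line. Gate: 4 mm steel plate 138 mm wide, reaching 45 mm from its hinge; the tab is a 50 mm wide, 4 mm thick tongue in its middle rising 30 mm more (29 mm above the side walls when shut). Axes: x along the hinge, z from hinge to tab end, y square to the plate, outward
- gate_hinge (a point): Middle of the gate's hinge line, on the plate's middle plane; axes as gate_tab
- bar_press (a point): Point to push: on the centre line of the tipping bar, a dark round level bar 12 mm thick sticking out to stand +x from the tray's side arm, x = 79 to 150 mm. Tray level, it lies at x = 125, y = 110, z = 165 mm in the stand's frame (110 mm outward of and 10 mm above the pivot axis); at the stop it has swung about 78 mm down and 23 mm inward
- tray_floor (a point): Middle of the tray's inner floor, on its surface; axes of the tray (the stand's when level). Tray level, in the stand's frame: floor 140 mm wide (x -70 to 70), y from -144 to 61 mm, z = 157 mm; walls 4 mm thick at the sides and rear, tops at z = 201 mm
- bin: Loose open grey plastic bin 190 x 230 x 62 mm, walls 4 mm, 0.7 kg, standing below the outlet. Origin at the centre of its underside, x and y along the stand's within a few degrees. It is already in the right place
- drive_a_center (a point): Centre of a drilled black laptop drive 100 x 70 x 10 mm, lying in the tray (rear)
- drive_b_center (a point): Centre of a second such drive, lying in the tray (nearer the gate)
- hub_a_center (a point): Centre of an aluminium spindle hub, a disc 28 mm in diameter, 16 mm high, standing in the tray
- hub_b_center (a point): Centre of a second such hub
- bit_case: Bystander: closed dark steel drill-bit case 60 x 90 x 30 mm on the table; origin at the centre of its underside
- tumbler: Bystander: steel drinking tumbler, 74 mm in diameter, 158 mm high, standing; origin at the centre of its underside
- screwdriver: Bystander: screwdriver 190 mm long lying on the table
Mind the look-alikes: they are no part of the job. Leave any purple look-alike of the part that bears drive_b_center alone. Leave any blue look-alike of the part that bears drive_a_center alone.

How it is judged:
On the way, in this order (a step that is already met when the one before it is completed fails the run):
1. the gate is swung fully down while the tray is level (value of joint gate above 1.6 rad and value of joint tray below 0.12 rad), for 0.2 s.
2. the tray is tipped until it bears on its stop screw (contact force between stop_screw and tray above 1 N and value of joint tray above 0.6 rad), for 0.3 s.
3. the tray is let back level (value of joint tray below 0.05 rad), for 0.2 s.
At the end, for the whole second after the job is handed in: All four pieces rest inside the bin (centres within its walls and below its rim), the tray is back level (within 0.05 rad), the gate is down (beyond 1.5 rad), and the bin stands within 30 mm of where it was (x of drive_a_center in the frame of bin between -0.091 and 0.091 m and y of drive_a_center in the frame of bin between -0.111 and 0.111 m and z of drive_a_center in the frame of bin between 0 and 0.058 m and linear speed of each of drive_a, drive_b, hub_a, hub_b, bin below 0.02 m/s and x of drive_b_center in the frame of bin between -0.091 and 0.091 m and y of drive_b_center in the frame of bin between -0.111 and 0.111 m and z of drive_b_center in the frame of bin between 0 and 0.058 m and x of hub_a_center in the frame of bin between -0.091 and 0.091 m and y of hub_a_center in the frame of bin between -0.111 and 0.111 m and z of hub_a_center in the frame of bin between 0 and 0.058 m and x of hub_b_center in the frame of bin between -0.091 and 0.091 m and y of hub_b_center in the frame of bin between -0.111 and 0.111 m and z of hub_b_center in the frame of bin between 0 and 0.058 m and value of joint tray below 0.05 rad and value of joint gate above 1.5 rad and distance of bin from where it was at the start of the episode below 0.03 m); the robot touches nothing.
It fails at once if the tray is tipped (beyond 0.2 rad) with the gate not down (value of joint tray above 0.2 rad and value of joint gate below 1.4 rad).
It fails at once if the robot pushes the stand, tray or gate with more than 45 N (contact force between any of the fingers, the arm and stand above 45 N).
It fails at once if the robot touches the scrap (contact force between any of the fingers, the arm and drive_a above 0.5 N or contact force between any of the fingers, the arm and drive_b above 0.5 N or contact force between any of the fingers, the arm and hub_a above 0.5 N or contact force between any of the fingers, the arm and hub_b above 0.5 N).
It fails at once if drill-bit case, tumbler or screwdriver is moved by more than 20 mm (distance of any of bit_case, tumbler, screwdriver from where it was at the start of the episode above 0.02 m).
It also fails if it takes over 61 s, if anything falls off the work surface, if the arm or the gripper's body presses on something with over 40 N, if the wrist force passes 120 N, or if a joint passes its speed limit or range.

## Working session

There is one attempt and no reset: what is moved stays moved. The work goes in short steps, Python scripts to look and compute and a shell command to move; the robot and the scene stay as the last step left them, time stands still between calls to the robot, and variables do not carry over. Pictures are saved under pics/ and viewed, about 8 in all and at most 12, crops included, and the job is handed in when it is done.

```bash
mkdir -p pics; ls
python3 - <<'E'
from cell import *
import cv2,numpy as np
for n in("side","top"):
    p,d=get_image(n);cv2.imwrite(f"pics/{n}0.png",p);np.save(f"pics/{n}0.npy",d)
    c=get_calibration(n);print(n,np.round(c["camera_matrix"],1).tolist(),np.round(c["pose"],3).tolist(),(d>0).mean())
o=observe();print({k:np.round(v,3).tolist() for k,v in o.items()})
E
```

```text
pics
side [[489.0, 0.0, 320.6], [0.0, 489.0, 202.0], [0.0, 0.0, 1.0]] [[0.93, -0.19, 0.316, 0.03], [-0.368, -0.502, 0.782, -1.154], [0.01, -0.843, -0.537, 0.939], [0.0, 0.0, 0.0, 1.0]] 0.987375
top [[446.3, 0.0, 319.9], [0.0, 446.3, 195.9], [0.0, 0.0, 1.0]] [[0.014, -0.996, 0.092, 0.411], [-1.0, -0.015, -0.008, 0.011], [0.01, -0.092, -0.996, 1.331], [0.0, 0.0, 0.0, 1.0]] 0.99606640625
{'clock': 0.1, 'joints': [-1.44, 0.435, 0.025, 1.574, -0.012, 1.134, -0.075], 'dq': [-0.002, -0.002, -0.001, -0.003, 0.001, 0.0, 0.001], 'joint_efforts': [0.003, -66.913, 0.987, -31.514, -0.061, 0.037, 0.0], 'position': [0.145, 0.608, 0.203], 'ee_rot': [0.183, 1.563, -0.185], 'force': [0.602, -0.308, -0.216], 'ft_torque': [0.026, -0.005, -0.022], 'width': 0.998}
```

View pics/side0.png

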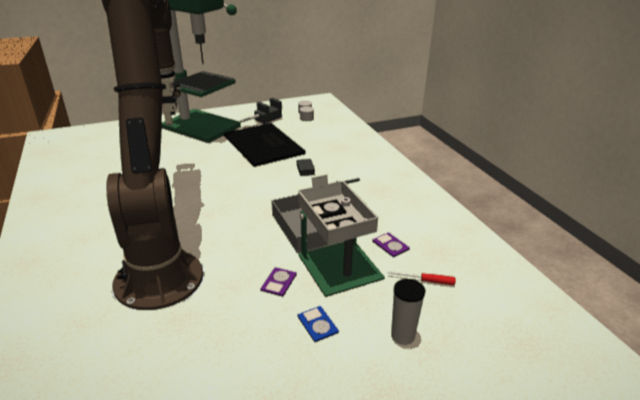

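View pics/top0.png

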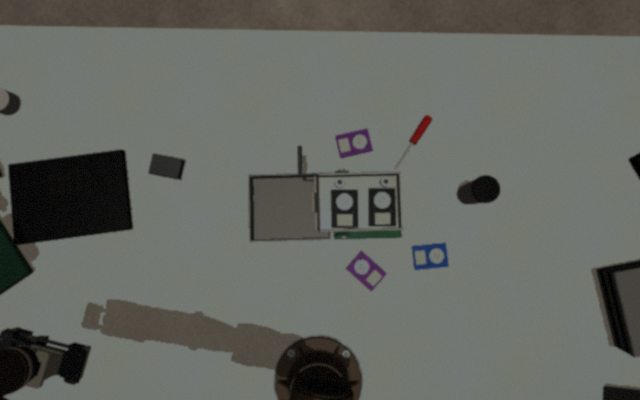

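The side view shows the tray at about (340,208), with the gate tab at (320,183), the bin behind it, and the blue and purple look-alikes on the table. The top view shows the tray at (360,203), the bin at (287,208), the bar at (300,160) and the tab at (317,200). The case is at (167,166), the screwdriver at (415,140) and the tumbler at (485,189).

The black drives in the tray at (345,208) and (382,207) are the scrap. The purple ones at (354,143) and (366,271) and the blue one at (430,256) lie on the table, so I leave them alone. I never handle any of these directly.

```bash
cat > h.py <<'E'
from cell import *
import cv2,numpy as np
from scipy.spatial.transform import Rotation as R
def cloud(n,d):
    c=get_calibration(n);K=np.array(c["camera_matrix"]);T=np.array(c["pose"])
    v,u=np.mgrid[:400,:640]
    P=np.stack([(u-K[0,2])/K[0,0]*d,(v-K[1,2])/K[1,1]*d,d],-1)
    return P@T[:3,:3].T+T[:3,3]
E
python3 - <<'E'
from h import *
C=cloud("top",np.load("pics/top0.npy"))
reg=np.zeros((400,640),bool);reg[140:245,240:410]=1
z=C[...,2]
m=reg&(z>.192)&(z<.21)
v,u=np.nonzero(m);P=C[m]
m2=m.copy();m2[:,:322]=0
r=cv2.minAreaRect(C[m2][:,:2].astype(np.float32));print("rim",r,cv2.boxPoints(r).tolist(),m2.sum())
m3=reg&(z>.205);print("tab",C[m3].round(3).tolist()[:40])
m4=reg&(z>.15)&(z<.185);m4[172:]=0;m4[:,330:]=0
print("bar",m4.sum(),C[m4].mean(0),C[m4].min(0),C[m4].max(0))
m5=reg&(z>.04)&(z<.08);m5[:,330:]=0;m5[:170]=0
print("bin",cv2.minAreaRect(C[m5][:,:2].astype(np.float32)))
S=cloud("side",np.load("pics/side0.npy"))
m=np.zeros((400,640),bool);m[170:200,305:335]=1;m&=(S[...,2]>.21)&(S[...,2]<.28)
print("sidetab",m.sum(),S[m].min(0),S[m].max(0),S[m].mean(0))
E
python3 - <<'E'
import cv2
a=cv2.imread('pics/top0.png')[135:250,235:415];b=cv2.imread('pics/side0.png')[165:295,255:395]
a=cv2.resize(a,None,fx=4,fy=4,interpolation=3);a=cv2.convertScaleAbs(a,alpha=1.8);cv2.imwrite('pics/c1.png',a)
E
```

```text
rim ((0.5053547620773315, -0.10410261154174805), (0.15011249482631683, 0.20398572087287903), 2.281831979751587) [[0.4262971580028534, -0.005178980529308319], [0.4344188868999481, -0.20900297164916992], [0.5844123363494873, -0.20302623510360718], [0.5762906074523926, 0.0007977485656738281]] 516
tab [[0.411, 0.011, 1.331], [0.411, 0.011, 1.331], [0.411, 0.011, 1.331], [0.411, 0.011, 1.331], [0.411, 0.011, 1.331], [0.411, 0.011, 1.331], [0.411, 0.011, 1.331], [0.411, 0.011, 1.331], [0.411, 0.011, 1.331], [0.411, 0.011, 1.331], [0.411, 0.011, 1.331], [0.411, 0.011, 1.331], [0.411, 0.011, 1.331], [0.411, 0.011, 1.331], [0.411, 0.011, 1.331], [0.411, 0.011, 1.331], [0.411, 0.011, 1.331], [0.411, 0.011, 1.331], [0.411, 0.011, 1.331], [0.411, 0.011, 1.331], [0.581, -0.168, 0.207], [0.582, -0.176, 0.207], [0.582, -0.179, 0.207], [0.582, -0.186, 0.206], [0.411, 0.011, 1.331], [0.411, 0.011, 1.331], [0.577, -0.036, 0.205], [0.577, -0.051, 0.205], [0.577, -0.057, 0.205], [0.577, -0.059, 0.206], [0.578, -0.064, 0.205], [0.577, -0.069, 0.207], [0.577, -0.084, 0.208], [0.578, -0.092, 0.205], [0.577, -0.094, 0.209], [0.578, -0.097, 0.208], [0.578, -0.105, 0.208], [0.578, -0.108, 0.205], [0.578, -0.115, 0.206], [0.578, -0.123, 0.205]]
bar 122 [0.61928673 0.05703458 0.17060265] [0.58269062 0.05145496 0.16257467] [0.65267658 0.06350452 0.17690547]
bin ((0.4985721707344055, 0.09049150347709656), (0.19057030975818634, 0.2284415364265442), 2.493102550506592)
sidetab 108 [0.47195891 0.00998202 0.21004346] [0.52308121 0.02512525 0.23095053] [0.49760665 0.01592638 0.22067824]
```

View pics/c1.png

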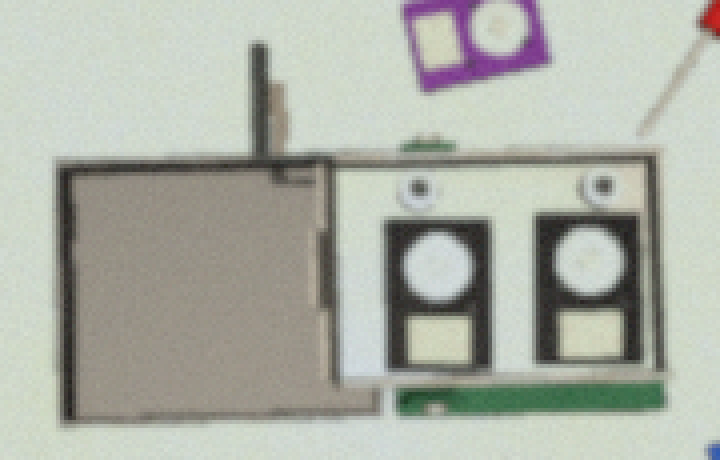

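```bash
cat >> h.py <<'E'
o=np.array([.5015,-.0575,0]);yaw=.041
S=R.from_euler('z',yaw).as_matrix()
def st(show=True):
    s=observe();M=R.from_rotvec(s["ee_rot"]).as_matrix()
    print("t",round(s["clock"],2),"p",np.round(s["position"],4),"stand",(S.T@(np.array(s["position"])-o)*1000).round(1),"F",np.round(s["force"],1),"w",round(s["width"],2))
    print("M",M.round(3).tolist());return s,M
def to(x,y,z):
    "tool-frame shift (mm) to stand-frame target (mm), and turn to tool-down, tool y along stand x or -x"
    s,M=st();w=o+S@np.array([x,y,z])/1000;print("shift",(M.T@(w-s["position"])*1000).round(1))
    for g in(1,-1):
        t=np.stack([[0,0,-1],g*S[:,0],np.cross([0,0,-1],g*S[:,0])],1);print("turn",g,R.from_matrix(M.T@t).as_rotvec().round(3))
E
python3 -c "
from h import *
to(-2,25,300);print(observe()['joints'])"
```

```text
t 0.1 p [0.1447 0.6075 0.2032] stand [-329.2  679.1  203.2] F [ 0.6 -0.3 -0.2] w 1.0
M [[-0.0, 0.232, 0.973], [-0.001, 0.973, -0.232], [-1.0, -0.001, 0.0]]
shift [ -95.9 -540.8  492.5]
turn 1 [1.296e+00 1.000e-03 1.000e-03]
turn -1 [-1.846e+00 -1.000e-03  1.000e-03]
[-1.43960641  0.43518681  0.02499257  1.57397364 -0.01160291  1.13401437
 -0.07513122]
```

```bash
python3 -m handwheel '[[0,-0.05,0,0,0,0,0],[0,-0.05,0,0,0,0,0],[0,0,-0.008,0.048,0.09,0,0],[0,0,-0.008,0.048,0.09,0,0],[0,0,-0.008,0.048,0.09,0,0],[0,0,-0.008,0.048,0.09,0,0],[0,0,-0.008,0.048,0.09,0,0],[0,0,-0.008,0.048,0.09,0,0],[0,0,-0.008,0.048,0.09,0,0],[0,0,0,0,0,0,0]]' 10; python3 -c "
from h import *
to(-2,20,300)"
```

```text
clock: 1.1
position: [0.4132, 0.3929, 0.3043]
ee_rot: [0.684, 1.456, -0.686]
force: [-0.4, 0.2, 1.1]
width: 0.174
t 1.1 p [0.4132 0.3929 0.3043] stand [-69.8 453.6 304.3] F [-0.4  0.2  1.1] w 0.17
M [[0.003, 0.769, 0.639], [-0.003, 0.639, -0.769], [-1.0, 0.0, 0.004]]
shift [   5.7 -209.2  385.8]
turn 1 [ 0.652  0.004 -0.001]
turn -1 [-2.49e+00  2.00e-03  5.00e-03]
```

```bash
python3 -m handwheel '[[0,0,-0.008,0.0465,0.0725,0,0],[0,0,-0.008,0.0465,0.0725,0,0],[0,0,-0.008,0.0465,0.0725,0,0],[0,0,-0.008,0.0465,0.0725,0,0],[0,0,-0.008,0.0465,0.0725,0,0],[0,0,-0.008,0.0465,0.0725,0,0],[0,0,-0.008,0.0465,0.0725,0,0],[0,0,-0.008,0.0465,0.0725,0,0],[0,0,-0.008,0.0465,0.0725,0,0],[0,0,0,0,0,0,0]]'; python3 -c "
from h import *
to(-3,40,240)"
```

```text
clock: 2.1
position: [0.5087, -0.012, 0.3044]
ee_rot: [1.177, 1.227, -1.179]
force: [0.4, 0.5, -0.3]
width: 0.005
t 2.1 p [ 0.5087 -0.012   0.3044] stand [  9.1  45.2 304.4] F [ 0.4  0.5 -0.3] w 0.01
M [[0.001, 0.999, 0.042], [-0.002, 0.042, -0.999], [-1.0, 0.0, 0.002]]
shift [ 64.4 -12.1   5. ]
turn 1 [ 0.001  0.002 -0.   ]
turn -1 [-3.14e+00  1.00e-03  3.00e-03]
```

```bash
python3 -m handwheel '[[0,0.03,-0.012,0.005,0,0,0],[0,0.03,0,0,0,0,0],[0,0.027,0,0,0,0,0],[0,0,0,0,0,0,0]]'
python3 - <<'E'
from h import *
to(-3,40,215)
p,d=get_image("side");np.save("pics/s1.npy",d);cv2.imwrite("pics/s1.png",cv2.resize(p[130:300,230:410],None,fx=3.4,fy=3.4,interpolation=2))
E
```

```text
clock: 2.5
position: [0.4953, -0.0095, 0.214]
ee_rot: [1.165, 1.239, -1.173]
force: [-0.3, -0.5, 1.4]
width: 0.0
t 2.5 p [ 0.4953 -0.0095  0.214 ] stand [ -4.2  48.3 214. ] F [-0.3 -0.5  1.4] w 0.0
M [[-0.006, 0.998, 0.055], [-0.001, 0.055, -0.998], [-1.0, -0.006, 0.0]]
shift [-1.   1.1  8.3]
turn 1 [0.015 0.001 0.006]
turn -1 [-3.127e+00 -1.000e-02  1.000e-03]
```

View pics/s1.png

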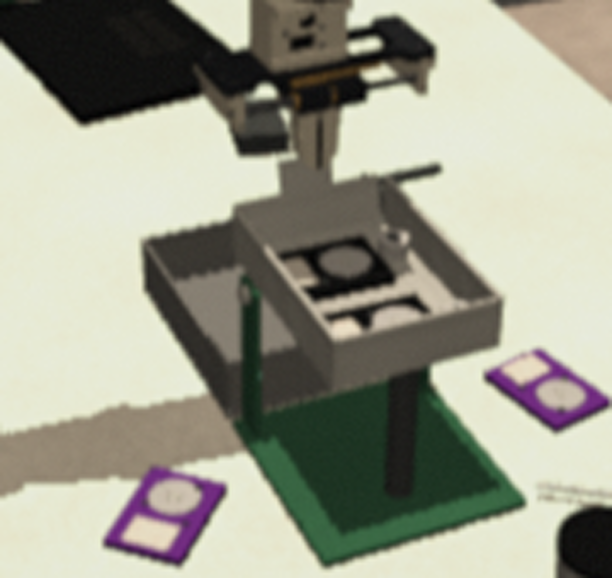

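The fingers are inside the tray behind the tab, which is at about (300,180) in the crop, and they are centred on it and clear of the scrap. Next I swing the gate along its arc.

```bash
python3 -m handwheel '[[0,0,0,-0.007,0,0,0],[0,0,0,-0.006,0,0,0],[0,0.002,0,-0.007,0,0,0],[0,0.003,0,-0.007,0,0,0],[0,0.004,0,-0.008,0,0,0],[0,0.005,0,-0.007,0,0,0],[0,0.006,0,-0.006,0,0,0],[0,0.007,0,-0.005,0,0,0],[0,0,0,0,0,0,0]]'
python3 - <<'E'
from h import *
to(-3,109,172)
E
```

```text
clock: 3.45
position: [0.4954, 0.0454, 0.1901]
ee_rot: [1.169, 1.236, -1.166]
force: [-2.4, 5.1, 13.4]
width: 0.002
t 3.45 p [0.4954 0.0454 0.1901] stand [ -1.9 103.1 190.1] F [-2.4  5.1 13.4] w 0.0
M [[0.001, 0.998, 0.057], [0.002, 0.057, -0.998], [-1.0, 0.001, -0.002]]
shift [18.1 -1.  -5.9]
turn 1 [ 0.016 -0.002 -0.001]
turn -1 [-3.126e+00  2.000e-03 -3.000e-03]
```

Run:
```python
from h import *
st()
p,d=get_image("side");np.save("pics/s2.npy",d);cv2.imwrite("pics/s2.png",cv2.resize(p[130:250,260:390],None,fx=4.5,fy=4.5,interpolation=2));st()
```

```text
t 3.45 p [0.4954 0.0454 0.1901] stand [ -1.9 103.1 190.1] F [-2.4  5.1 13.4] w 0.0
M [[0.001, 0.998, 0.057], [0.002, 0.057, -0.998], [-1.0, 0.001, -0.002]]
t 3.5 p [0.4955 0.0452 0.1904] stand [ -1.8 102.9 190.4] F [-2.5  4.2 12.2] w 0.01
M [[0.001, 0.998, 0.056], [0.002, 0.056, -0.998], [-1.0, 0.001, -0.002]]
```

View pics/s2.png

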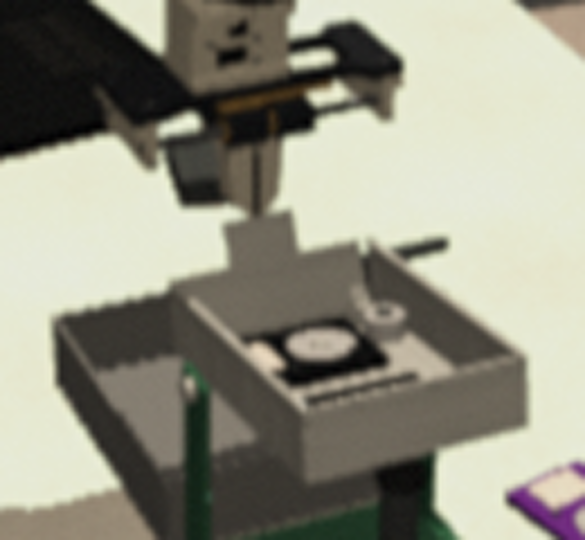

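Run:
```python
from h import *
for f,(r0,c0,k) in {"s1":(130,230,3.4),"s2":(130,260,4.5)}.items():
    d=np.load(f"pics/{f}.npy");C=(cloud("side",d)-o)@S*1000
    pts={"s1":[(285,170),(285,190),(318,165),(318,180),(245,207),(335,300),(497,300),(380,183)],"s2":[(250,190),(265,190),(240,225),(285,225),(240,250),(285,250),(240,265),(285,265),(185,290),(300,400),(520,360),(370,245),(320,345)]}[f]
    for a,b in pts: u=int(c0+a/k);v=int(r0+b/k);print(f,(a,b),C[v,u].round(0))
```

```text
s1 (285, 170) [-22.  73. 219.]
s1 (285, 190) [-24.  69. 204.]
s1 (318, 165) [ -6.  38. 240.]
s1 (318, 180) [  9.  70. 207.]
s1 (245, 207) [-60.  66. 197.]
s1 (335, 300) [-25. -41. 156.]
s1 (497, 300) [  68. -147.  197.]
s1 (380, 183) [ 87. 105. 166.]
s2 (250, 190) [ -9.  90. 234.]
s2 (265, 190) [  2.  91. 231.]
s2 (240, 225) [-15.  90. 208.]
s2 (285, 225) [ 16.  87. 203.]
s2 (240, 250) [-19.  80. 197.]
s2 (285, 250) [ 13.  80. 190.]
s2 (240, 265) [-20.  79. 187.]
s2 (285, 265) [ 12.  77. 181.]
s2 (185, 290) [-59.  79. 176.]
s2 (300, 400) [ -72. -128.  223.]
s2 (520, 360) [  67. -139.  219.]
s2 (370, 245) [ 67.  59. 192.]
s2 (320, 345) [  1.  -4. 168.]
```

Run:
```python
from h import *
for f,us,vs in (("s1",(322,324,327),range(160,194,2)),("s2",(313,317,321),range(158,190,2))):
    C=(cloud("side",np.load(f"pics/{f}.npy"))-o)@S*1000
    for v in vs: print(f,v,*[C[v,u].round(0).astype(int).tolist() for u in us])
```

```text
s1 160 [-20, 15, 313] [-14, 15, 311] [3, 33, 299]
s1 162 [-23, 9, 310] [-3, 39, 291] [6, 39, 289]
s1 164 [-10, 38, 287] [-1, 43, 283] [6, 38, 283]
s1 166 [-8, 41, 278] [-3, 40, 278] [6, 37, 278]
s1 168 [-11, 35, 276] [-3, 39, 272] [5, 36, 272]
s1 170 [-10, 37, 268] [-2, 41, 264] [5, 35, 266]
s1 172 [-10, 37, 262] [-1, 42, 257] [7, 40, 257]
s1 174 [-10, 36, 256] [-3, 39, 252] [7, 39, 250]
s1 176 [-8, 40, 247] [-2, 40, 245] [5, 36, 246]
s1 178 [-9, 38, 241] [-3, 38, 240] [23, 74, 215]
s1 180 [6, 72, 213] [14, 75, 210] [23, 73, 208]
s1 182 [6, 72, 206] [12, 71, 205] [22, 70, 204]
s1 184 [3, 64, 204] [14, 73, 197] [22, 70, 197]
s1 186 [5, 69, 194] [13, 72, 190] [23, 71, 189]
s1 188 [4, 66, 189] [11, 68, 187] [20, 65, 186]
s1 190 [4, 65, 183] [11, 67, 180] [22, 69, 176]
s1 192 [3, 64, 176] [11, 66, 174] [20, 65, 172]
s2 158 [-22, 74, 291] [-12, 68, 292] [0, 67, 290]
s2 160 [-27, 63, 291] [-14, 63, 288] [0, 67, 284]
s2 162 [-14, 92, 268] [0, 96, 263] [13, 95, 261]
s2 164 [-14, 92, 261] [0, 95, 257] [12, 94, 255]
s2 166 [-14, 93, 254] [-1, 92, 252] [13, 96, 247]
s2 168 [-14, 92, 248] [1, 96, 243] [12, 94, 241]
s2 170 [-12, 97, 238] [-2, 91, 239] [10, 89, 237]
s2 172 [-14, 92, 234] [0, 95, 230] [11, 90, 230]
s2 174 [-16, 88, 230] [-1, 92, 225] [176, 456, -1]
s2 176 [-13, 95, 219] [1, 96, 215] [13, 95, 213]
s2 178 [-16, 89, 216] [-1, 93, 211] [13, 93, 207]
s2 180 [-15, 90, 208] [-3, 88, 207] [12, 91, 202]
s2 182 [-15, 91, 201] [-3, 88, 200] [10, 87, 197]
s2 184 [-16, 87, 196] [-5, 83, 196] [8, 82, 194]
s2 186 [-18, 84, 191] [-6, 81, 190] [7, 79, 188]
s2 188 [-20, 79, 187] [-7, 78, 185] [8, 83, 179]
```

In the depth data the shut fingertips end about 22 mm above the reported TCP. They rode over the tab and pressed on its top edge, which tilted the tray about 0.16 rad. I lift off at once and redo the push with that offset.

```bash
python3 -m handwheel '[[0,-0.01,0,0,0,0,0],[0,-0.015,0,0,0,0,0],[0,-0.03,0,0,0,0,0],[0,0,-0.001,0.03,0.015,0,0],[0,0,0,0.035,0,0,0],[0,0,0,0,0,0,0],[0,0,0,0,0,0,0]]'
python3 - <<'E'
from h import *
to(-3,40,190)
p,d=get_image("side");C=(cloud("side",d)-o)@S*1000
m=np.zeros((400,640),bool);m[165:300,260:400]=1;X,Y,Z=np.moveaxis(C,-1,0)
def r(n,q): q=q&m; print(n,q.sum(),C[q].mean(0).round(1),C[q].min(0).round(0),C[q].max(0).round(0))
r("rear rim",(Y<-130)&(Y>-160)&(Z>185)&(Z<240)&(abs(X)<80))
r("tab",(abs(X+3)<35)&(Y>50)&(Y<140)&(Z>203)&(Z<235))
r("gate",(abs(X+3)<60)&(Y>50)&(Y<100)&(Z>165)&(Z<195))
r("finger",(abs(X+3)<25)&(Y>5)&(Y<45)&(Z>210)&(Z<260))
E
```

```text
clock: 4.2
position: [0.4968, -0.0227, 0.245]
ee_rot: [1.182, 1.227, -1.182]
force: [0.4, 0.3, 0.6]
width: 0.004
t 4.2 p [ 0.4968 -0.0227  0.245 ] stand [ -3.3  35.  245. ] F [0.4 0.3 0.6] w 0.0
M [[-0.0, 0.999, 0.037], [0.0, 0.037, -0.999], [-1.0, -0.0, -0.0]]
shift [55.   0.3 -5. ]
turn 1 [-0.004 -0.     0.   ]
turn -1 [3.138 0.    0.   ]
rear rim 321 [  -6.4 -146.7  195. ] [ -78. -154.  185.] [  74. -130.  207.]
tab 129 [ -2.2  86.3 214.5] [-29.  77. 203.] [ 25.  94. 227.]
gate 374 [ -0.9  72.  180.6] [-63.  54. 165.] [ 57.  84. 195.]<stdin>:5: RuntimeWarning: Mean of empty slice.
  ret = um.true_divide(
Traceback (most recent call last):
ValueError: zero-size array to reduction operation minimum which has no identity
```

```bash
python3 -m handwheel '[[0,0.03,0,0,0,0,0],[0,0.028,0,-0.01,0,0,0],[0,0,0,-0.015,0,0,0],[0,0,0,-0.01,0,0,0],[0,0.002,0,-0.006,0,0,0],[0,0.003,0,-0.007,0,0,0],[0,0.004,0,-0.007,0,0,0],[0,0,0,0,0,0,0]]'
python3 - <<'E'
from h import *
to(-3,101,165)
E
```

```text
clock: 5.05
position: [0.4949, 0.0338, 0.1777]
ee_rot: [1.18, 1.228, -1.179]
force: [-0.3, -0.5, 0.1]
width: 0.007
t 5.05 p [0.4949 0.0338 0.1777] stand [ -2.9  91.5 177.7] F [-0.3 -0.5  0.1] w 0.01
M [[0.0, 0.999, 0.041], [0.0, 0.041, -0.999], [-1.0, 0.0, -0.0]]
shift [12.7 -0.1 -9.5]
turn 1 [-0. -0. -0.]
turn -1 [ 3.141e+00 -0.000e+00  1.000e-03]
```

```bash
python3 -m handwheel '[[0,0.006,0,-0.005,0,0,0],[0,0.007,0,-0.004,0,0,0]]'
python3 - <<'E'
from h import *
st()
p,d=get_image("side");C=(cloud("side",d)-o)@S*1000
m=np.zeros((400,640),bool);m[165:300,260:400]=1;X,Y,Z=np.moveaxis(C,-1,0)
def r(n,q): q=q&m; print(n,q.sum(),C[q].mean(0).round(1),C[q].min(0).round(0),C[q].max(0).round(0)) if (q&m).any() else print(n,0)
r("rear rim",(Y<-130)&(Y>-160)&(Z>185)&(Z<240)&(abs(X)<80))
r("tab",(abs(X+3)<35)&(Y>50)&(Y<140)&(Z>203)&(Z<235))
r("gate",(abs(X+3)<60)&(Y>50)&(Y<150)&(Z>165)&(Z<195))
cv2.imwrite("pics/s3.png",cv2.resize(p[130:250,260:390],None,fx=4.5,fy=4.5,interpolation=2))
E
```

```text
clock: 5.25
position: [0.4951, 0.0422, 0.165]
ee_rot: [1.182, 1.227, -1.179]
force: [0.3, -0.1, 3.4]
width: 0.004
t 5.25 p [0.4951 0.0422 0.165 ] stand [ -2.3  99.9 165. ] F [ 0.3 -0.1  3.4] w 0.0
M [[0.001, 0.999, 0.039], [0.001, 0.039, -0.999], [-1.0, 0.002, -0.001]]
rear rim 327 [  -5.8 -146.6  195. ] [ -78. -153.  185.] [  75. -130.  205.]
tab 127 [ -6.6  91.2 219.5] [-25.  83. 203.] [ 18. 110. 235.]
gate 369 [ -0.4  89.6 175.4] [-56.  64. 165.] [ 57. 127. 195.]
```

View pics/s3.png

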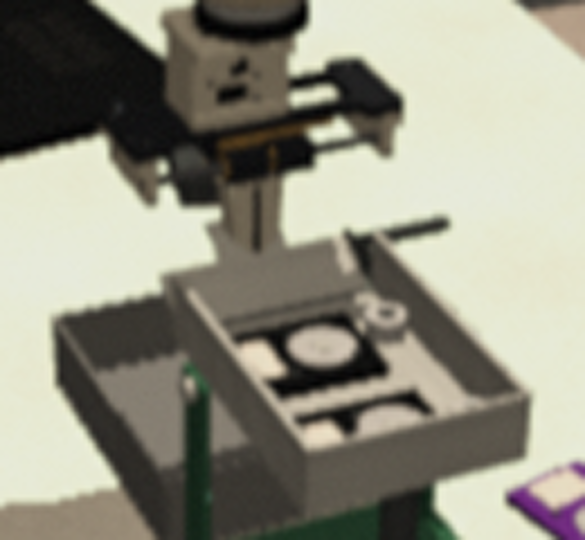

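The finger is now on the inner side of the tab, the gate is about 1 rad open and the tray is level. I continue along the arc.

```bash
python3 -m handwheel '[[0,0.007,0,-0.005,0,0,0],[0,0.008,0,-0.004,0,0,0],[0,0.006,0,-0.005,0,0,0],[0,0.006,0,-0.005,0,0,0]]'; python3 -m handwheel '[[0,0.004,0,-0.003,0,0,0],[0,0.003,0,0,0,0,0]]';python3 - <<'E'
from h import *
st()
p,d=get_image("side");C=(cloud("side",d)-o)@S*1000
m=np.zeros((400,640),bool);m[165:300,260:400]=1;X,Y,Z=np.moveaxis(C,-1,0)
def r(n,q): q=q&m; print(n,q.sum(),C[q].mean(0).round(1),C[q].min(0).round(0),C[q].max(0).round(0)) if (q&m).any() else print(n,0)
r("rear rim",(Y<-130)&(Y>-160)&(Z>185)&(Z<240)&(abs(X)<80))
r("gate",(abs(X+3)<60)&(Y>66)&(Y<150)&(Z>135)&(Z<180))
E
```

```text
clock: 5.7
position: [0.4935, 0.0611, 0.1372]
ee_rot: [1.18, 1.228, -1.181]
force: [0.1, -1.5, 1.0]
width: 0.01
clock: 5.9
position: [0.4934, 0.0645, 0.1305]
ee_rot: [1.179, 1.229, -1.18]
force: [-0.4, 1.7, 2.0]
width: 0.008
t 5.9 p [0.4934 0.0645 0.1305] stand [ -3.1 122.3 130.5] F [-0.4  1.7  2. ] w 0.01
M [[-0.001, 0.999, 0.04], [0.0, 0.04, -0.999], [-1.0, -0.0, -0.0]]
rear rim 326 [  -5.  -146.6  195.1] [ -78. -153.  185.] [  73. -130.  208.]
gate 313 [  2.   98.4 157.8] [-61.  66. 149.] [ 57. 139. 179.]
```

```bash
python3 -m handwheel '[[0,0.003,0,0,0,0,0]]'; python3 -m handwheel '[[0,0.002,0,0,0,0,0],[0,0,0,0,0,0,0]]'; python3 -m handwheel '[[0,0.002,0,0,0,0,0],[0,0,0,0,0,0,0]]';python3 - <<'E'
from h import *
st()
p,d=get_image("side");C=(cloud("side",d)-o)@S*1000
m=np.zeros((400,640),bool);m[165:300,260:400]=1;X,Y,Z=np.moveaxis(C,-1,0)
q=m&(Y<-130)&(Y>-160)&(Z>185)&(Z<240)&(abs(X)<80);print("rim",C[q].mean(0).round(1))
q=m&(abs(X+3)<65)&(abs(X+3)>0)&(Y>70)&(Y<107)&(Z>135)&(Z<180);print(q.sum(),np.polyfit(Y[q],Z[q],1))
E
```

```text
clock: 6.05
position: [0.4936, 0.0641, 0.128]
ee_rot: [1.18, 1.228, -1.18]
force: [-1.5, 0.7, 2.1]
width: 0.009
clock: 6.25
position: [0.4935, 0.0638, 0.1258]
ee_rot: [1.18, 1.228, -1.18]
force: [-0.8, 1.2, 1.1]
width: 0.003
clock: 6.45
position: [0.4936, 0.0637, 0.1242]
ee_rot: [1.181, 1.228, -1.18]
force: [-2.7, 0.7, 6.8]
width: 0.005
t 6.45 p [0.4936 0.0637 0.1242] stand [ -2.9 121.5 124.2] F [-2.7  0.7  6.8] w 0.0
M [[0.0, 0.999, 0.039], [0.0, 0.039, -0.999], [-1.0, 0.0, -0.0]]
rim [  -5.6 -146.6  195.7]
157 [-9.22017663e-02  1.60698042e+02]
```

```bash
python3 -m handwheel '[[0,0,0,0,0,0,0],[0,0,0,0,0,0,0],[0,-0.02,0,0,0,0,0],[0,-0.05,0,0,0,0,0],[0,-0.05,0.03,0,0,0,0],[0,0,0,0,0,0,0]]'
python3 - <<'E'
from h import *
s,M=st();print(np.round(s["joints"],2))
p,d=get_image("side");C=(cloud("side",d)-o)@S*1000
m=np.zeros((400,640),bool);m[165:300,260:400]=1;X,Y,Z=np.moveaxis(C,-1,0)
q=m&(Y<-130)&(Y>-160)&(Z>185)&(Z<240)&(abs(X)<80);print("rim",C[q].mean(0).round(1))
p2,d2=get_image("top");C=(cloud("top",d2)-o)@S*1000;X,Y,Z=np.moveaxis(C,-1,0)
q=(abs(X+3)<60)&(Y>68)&(Y<136)&(Z>125)&(Z<170);print(q.sum(),np.polyfit(Y[q],Z[q],1)) if q.sum()>5 else 0
cv2.imwrite("pics/s4.png",cv2.resize(p[110:250,250:400],None,fx=4,fy=4,interpolation=2))
E
```

```text
clock: 7.1
position: [0.5248, 0.0649, 0.2425]
ee_rot: [1.187, 1.221, -1.171]
force: [-0.4, -0.2, 0.0]
width: 0.004
t 7.1 p [0.5248 0.0649 0.2425] stand [ 28.3 121.4 242.5] F [-0.4 -0.2  0. ] w 0.0
M [[0.011, 0.999, 0.039], [0.002, 0.039, -0.999], [-1.0, 0.011, -0.002]]
[-0.68  0.25  0.57  1.79 -0.15  1.13 -0.02]
rim [  -4.3 -146.4  194.7]
68 [ -0.41217693 185.56761681]
```

View pics/s4.png

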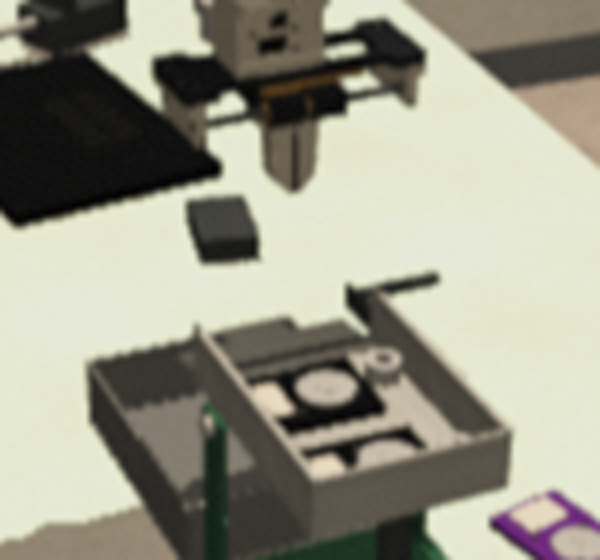

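Run:
```python
from h import *
p,d=get_image("side");C=(cloud("side",d)-o)@S*1000
for v in range(188,200): print(v,*[C[v,u].round(0).astype(int).tolist() for u in(308,312,316,320,324)])
for i in range(3):
    pass
X,Y,Z=np.moveaxis(C,-1,0)
m=np.zeros((400,640),bool);m[186:202,300:345]=1
q=m&(abs(X)<58)&(Y>72)&(Y<140)&(Z>120)&(Z<180);a=np.polyfit(Y[q],Z[q],1);print(q.sum(),a,(Z[q]-np.polyval(a,Y[q])).std())
q&=(Y>110);print("far",C[q].mean(0),Y[q].max())
```

```text
188 [87, 374, 0] [101, 370, -1] [115, 363, 0] [127, 354, 2] [143, 354, -1]
189 [85, 370, -1] [98, 362, 0] [14, 133, 146] [84, 258, 61] [141, 349, -3]
190 [79, 356, 3] [0, 132, 146] [12, 129, 146] [24, 125, 145] [91, 239, 66]
191 [-15, 130, 148] [-3, 125, 147] [10, 124, 145] [19, 114, 149] [29, 107, 150]
192 [-15, 128, 145] [-4, 123, 145] [7, 117, 146] [16, 107, 149] [29, 106, 146]
193 [-20, 118, 148] [-9, 112, 149] [1, 104, 151] [13, 100, 150] [25, 96, 150]
194 [-20, 116, 146] [-11, 107, 148] [0, 100, 150] [9, 91, 153] [19, 84, 154]
195 [-26, 103, 151] [-15, 98, 151] [-5, 90, 153] [8, 89, 151] [17, 79, 154]
196 [-516, -1076, 939] [-19, 89, 153] [-6, 87, 152] [2, 75, 157] [13, 69, 157]
197 [-31, 90, 152] [-21, 83, 154] [-9, 80, 153] [-1, 69, 157] [8, 60, 160]
198 [-35, 83, 154] [-22, 81, 152] [-13, 71, 155] [-5, 61, 159] [8, 60, 156]
199 [-39, 72, 157] [-27, 70, 155] [-18, 60, 159] [-6, 58, 157] [5, 52, 158]
201 [ -0.18133573 168.85819143] 1.3024532236049322
far [ -0.91302771 123.18798326 146.48510843] 139.60784262855492
```

The gate slope fits −0.181 with the tray level, so the gate is fully down at about 1.75 rad. Next I go to the bar, with the tool turned 90° so the gripper body clears the tipped tray.

```bash
python3 -m handwheel '[[0,0,0.035,0.004,0.14,0,0],[0,0,0.035,0.004,0,0,0],[0,0,0.035,0.003,0,0,0],[0,0,0,0,0.14,0,0],[0,0,0,0,0.14,0,0],[0,0,0,0,0.14,0,0],[0,0,0,0,0.14,0,0],[0,0,0,0,0.14,0,0],[0,0,0,0,0.14,0,0],[0,0,0,0,0.14,0,0]]'; python3 -m handwheel '[[0,0,0,0,0.14,0,0],[0,0,0,0,0.14,0,0],[0,0,0,0,0.14,0,0],[0,0,0,0,0,0,0]]'
python3 - <<'E'
from h import *
s,M=st();print(np.round(s["joints"],2))
w=o+S@np.array([133,110,185])/1e3;print((M.T@(w-s["position"])*1000).round(1))
t=np.stack([[0,0,-1],-S[:,1],S[:,0]*-1],1);print(np.linalg.det(t),R.from_matrix(M.T@t).as_rotvec().round(3))
E
```

```text
clock: 8.25
position: [0.622, 0.048, 0.235]
ee_rot: [1.948, 0.482, -1.955]
force: [0.7, -0.1, 0.5]
width: 0.003
clock: 8.65
position: [0.6221, 0.0481, 0.235]
ee_rot: [2.183, 0.073, -2.19]
force: [0.1, 0.7, 0.1]
width: 0.002
t 8.65 p [0.6221 0.0481 0.235 ] stand [124.8 100.6 235. ] F [0.1 0.7 0.1] w 0.0
M [[-0.003, 0.067, -0.998], [-0.001, -0.998, -0.067], [-1.0, 0.001, 0.003]]
[-0.77  0.54  0.96  1.58 -0.46  1.27 -1.23]
[50.  -9.2 -8.6]
1.0 [ 0.026  0.003 -0.001]
```

```bash
python3 -m handwheel '[[0,0.03,-0.009,-0.009,0.025,0,0],[0,0.03,0,0,0,0,0],[0,0.015,0,0,0,0,0],[0,0,0,0,0,0,0]]'
python3 - <<'E'
from h import *
s,M=st();print(np.round(s["joints"],2))
for n in("side","top"):
    p,d=get_image(n)
    if n=="side":cv2.imwrite("pics/s5.png",cv2.resize(p[110:250,270:420],None,fx=4,fy=4,interpolation=2))
for f in np.arange(0,.9,.08): print(round(f,2),(110*np.cos(f)+10*np.sin(f)).round(1),(155+10*np.cos(f)-110*np.sin(f)+6-22).round(1))
E
```

```text
clock: 9.05
position: [0.6297, 0.0576, 0.1594]
ee_rot: [2.192, 0.051, -2.203]
force: [0.1, -0.2, 0.5]
width: 0.005
t 9.05 p [0.6297 0.0576 0.1594] stand [132.8 109.8 159.4] F [ 0.1 -0.2  0.5] w 0.01
M [[-0.005, 0.047, -0.999], [-0.001, -0.999, -0.047], [-1.0, 0.0, 0.005]]
[-0.74  0.62  0.91  1.65 -0.53  1.14 -1.21]
0.0 110.0 149.0
0.08 110.4 140.2
0.16 110.2 131.3
0.24 109.2 122.6
0.32 107.6 113.9
0.4 105.2 105.4
0.48 102.2 97.1
0.56 98.5 89.0
0.64 94.2 81.3
0.72 89.3 74.0
0.8 83.8 67.1
0.88 77.8 60.6
```

View pics/s5.png

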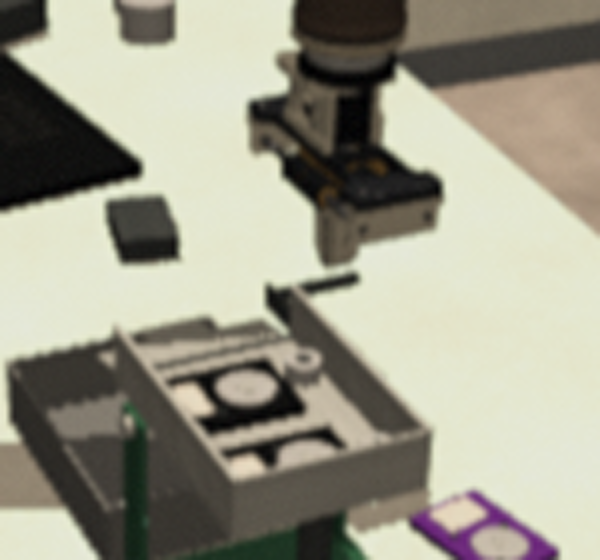

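The fingertip sits about 10 mm above the outer part of the bar, at crop (338,260) with the bar at (275–357,285). The view is clear. I press down along the bar's arc.

```bash
python3 -m handwheel '[[0,0.006,0,0,0,0,0],[0,0.005,0,0,0,0,0],[0,0.005,0,0,0,0,0],[0,0.005,0,0,0,0,0],[0,0.005,0,0,0,0,0],[0,0.005,0,0,0,0,0]]'; python3 -m handwheel '[[0,0.006,0.001,0,0,0,0],[0,0.006,0.001,0,0,0,0],[0,0.006,0.001,0,0,0,0],[0,0.006,0.002,0,0,0,0],[0,0.005,0.002,0,0,0,0]]'; python3 -m handwheel '[[0,0.005,0.002,0,0,0,0],[0,0.005,0.002,0,0,0,0]]'; python3 -c "
from h import *
st()"
```

```text
clock: 9.75
position: [0.6322, 0.0588, 0.1316]
ee_rot: [2.2, 0.053, -2.198]
force: [-2.4, 3.8, 9.4]
width: 0.002
clock: 10.25
position: [0.6327, 0.0532, 0.1023]
ee_rot: [2.2, 0.056, -2.198]
force: [-0.7, 5.6, 9.2]
width: 0.005
clock: 10.45
position: [0.633, 0.0492, 0.0925]
ee_rot: [2.201, 0.056, -2.197]
force: [-1.1, 5.8, 7.9]
width: 0.004
t 10.45 p [0.633  0.0492 0.0925] stand [135.8 101.2  92.5] F [-1.1  5.8  7.9] w 0.0
M [[0.002, 0.047, -0.999], [0.003, -0.999, -0.047], [-1.0, -0.003, -0.002]]
```

```bash
python3 -m handwheel '[[0,0.004,0.002,0.001,0,0,0],[0,0.004,0.002,0.001,0,0,0]]' | grep -E "pos|force"; python3 -m handwheel '[[0,0.003,0.002,0,0,0,0]]'| grep -E "pos|force"; python3 -m handwheel '[[0,0.003,0.002,0,0,0,0]]'| grep -E "pos|force"
```

```text
position: [0.6327, 0.0448, 0.085]
force: [3.3, 6.1, 8.6]
position: [0.6326, 0.0428, 0.082]
force: [3.2, 5.6, 7.9]
position: [0.6326, 0.0408, 0.079]
force: [2.3, 5.4, 7.4]
```

```bash
python3 -m handwheel '[[0,0.002,0.001,0,0,0,0]]'| grep -E "pos|force"; python3 -m handwheel '[[0,0.002,0.001,0,0,0,0]]'| grep -E "pos|force"
```

```text
position: [0.6326, 0.0395, 0.0769]
force: [1.4, 5.2, 8.4]
position: [0.6327, 0.0383, 0.075]
force: [2.0, 4.7, 7.0]
```

```bash
python3 -m handwheel '[[0,0.002,0.001,0,0,0,0]]'| grep -E "pos|force"; python3 -m handwheel '[[0,0.002,0.0015,0,0,0,0]]'| grep -E "pos|force"
```

```text
position: [0.6327, 0.037, 0.073]
force: [1.5, 3.8, 8.7]
position: [0.6327, 0.0357, 0.071]
force: [1.9, 3.7, 8.5]
```

```bash
python3 -m handwheel '[[0,0.0015,0.001,0,0,0,0]]'| grep -E "pos|force"; python3 -m handwheel '[[0,0.0015,0.001,0,0,0,0]]'| grep -E "pos|force"
```

```text
position: [0.6328, 0.0346, 0.0695]
force: [0.6, 4.0, 7.6]
position: [0.6328, 0.0335, 0.0681]
force: [1.0, 3.1, 8.9]
```

```bash
python3 -m handwheel '[[0,0.0015,0.001,0,0,0,0]]'| grep -E "pos|force"; python3 -m handwheel '[[0,0.0015,0.001,0,0,0,0]]'| grep -E "pos|force"
```

```text
position: [0.6329, 0.0328, 0.0669]
force: [-2.3, 6.9, 21.5]
position: [0.633, 0.0324, 0.0662]
force: [-7.3, 9.0, 32.0]
```

```bash
python3 -m handwheel '[[0,0.0015,0.001,0,0,0,0]]'| grep -E "pos|force"
python3 - <<'E'
from h import *
st()
p,d=get_image("side");cv2.imwrite("pics/s6.png",cv2.resize(p[110:270,240:420],None,fx=3.5,fy=3.5,interpolation=2))
C=(cloud("side",d)-o)@S*1000;X,Y,Z=np.moveaxis(C,-1,0)
q=np.zeros((400,640),bool);q[150:300,250:400]=1;q&=(abs(X)<50)&(Y<-60)&(Y>-160)&(Z>180)&(Z<330)
a=np.polyfit(Z[q],Y[q],1);print("rear wall lean",q.sum(),a, "top",Z[q].max())
E
```

```text
position: [0.6331, 0.0321, 0.0657]
force: [-10.8, 10.4, 43.1]
t 11.75 p [0.6331 0.0321 0.0657] stand [135.1  84.2  65.7] F [-10.8  10.4  43.1] w 0.01
M [[0.004, 0.048, -0.999], [0.005, -0.999, -0.047], [-1.0, -0.005, -0.004]]
rear wall lean 757 [ 5.34175455e-02 -1.00472991e+02] top 294.6984923060687
```

View pics/s6.png

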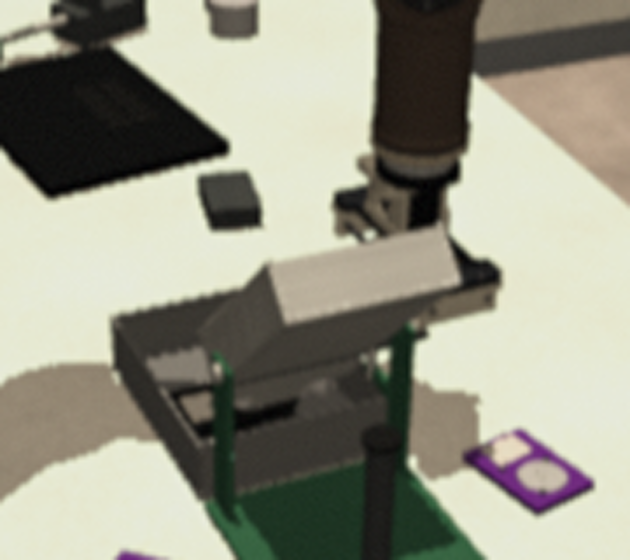

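The stop is reached, but my last batched step pushed harder than intended, to about 45 N at the wrist. I ease off right away and hold lightly.

```bash
python3 -m handwheel '[[0,-0.003,-0.001,-0.001,0,0,0]]'| grep -E "clock|pos|force"
```

```text
clock: 11.9
position: [0.633, 0.0328, 0.0673]
force: [-1.9, 5.8, 6.3]
```

```bash
python3 -m handwheel '[[0,0.0013,0.0004,0,0,0,0],[0,0,0,0,0,0,0]]'| grep -E "clock|pos|force"
```

```text
clock: 12.1
position: [0.6331, 0.0323, 0.0665]
force: [-6.0, 6.3, 25.9]
```

```bash
python3 -m handwheel '[[0,0,0,0,0,0,0],[0,0,0,0,0,0,0],[0,0,0,0,0,0,0],[0,0,0,0,0,0,0]]'| grep -E "clock|pos|force"
python3 - <<'E'
from h import *
st();p,d=get_image("top");cv2.imwrite("pics/t6.png",cv2.convertScaleAbs(cv2.resize(p[130:260,225:420],None,fx=4,fy=4,interpolation=2),alpha=1.7))
E
```

```text
clock: 12.5
position: [0.6331, 0.0323, 0.0665]
force: [-7.2, 5.7, 24.3]
t 12.5 p [0.6331 0.0323 0.0665] stand [135.2  84.3  66.5] F [-7.2  5.7 24.3] w 0.0
M [[0.002, 0.047, -0.999], [0.004, -0.999, -0.047], [-1.0, -0.004, -0.003]]
```

View pics/t6.png

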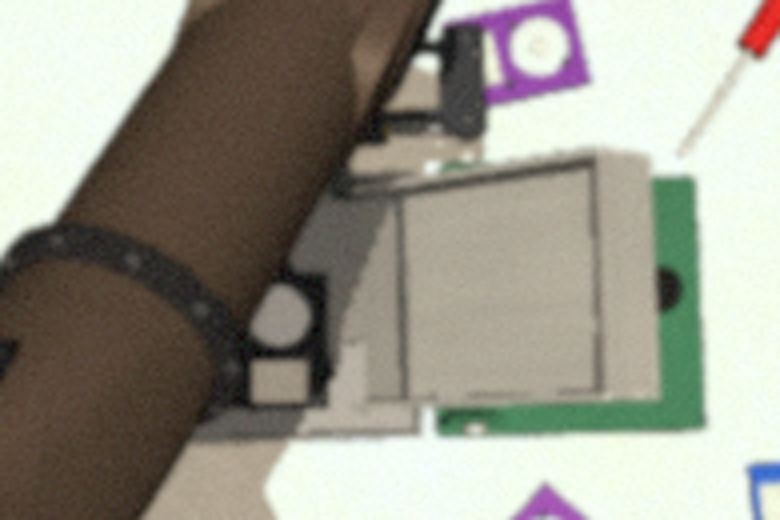

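The tray floor is empty and it has rested on the stop for more than 0.5 s at about 25 N. Now I let it up gently.

```bash
python3 -m handwheel '[[0,-0.005,-0.004,0,0,0,0],[0,-0.007,-0.005,0,0,0,0],[0,-0.007,-0.005,0,0,0,0],[0,-0.008,-0.004,0,0,0,0],[0,-0.008,-0.003,0,0,0,0],[0,-0.008,-0.002,0,0,0,0],[0,-0.008,-0.001,0,0,0,0],[0,-0.008,0,0,0,0,0],[0,-0.008,0,0,0,0,0],[0,-0.008,0,0,0,0,0]]'|grep -E "pos|force"; python3 -m handwheel '[[0,-0.006,0,0,0,0,0],[0,-0.006,0,0,0,0,0],[0,-0.02,0,0,0,0,0],[0,-0.05,0,0,0,0,0],[0,-0.05,0,-0.02,0,0,0],[0,-0.02,-0.04,-0.03,0,0,0],[0,0,-0.05,-0.03,0,0,0],[0,0,-0.05,0,0,0,0],[0,0,-0.05,0,0,0,0],[0,0,-0.05,0,0,0,0]]'|grep -E "clock|pos|force"; python3 -m handwheel '[[0,0,-0.05,0,0,0,0],[0,0,-0.05,0,0,0,0],[0,0,0,0,0,0,0]]'|grep -E "clock|pos|force"
python3 - <<'E'
from h import *
p,d=get_image("top");cv2.imwrite("pics/t7.png",cv2.convertScaleAbs(cv2.resize(p[80:260,130:430],None,fx=2.6,fy=2.6,interpolation=2),alpha=1.7))
C0=(cloud("top",np.load("pics/top0.npy"))-o)@S*1000
def rect(D):
    X,Y,Z=np.moveaxis(D,-1,0);q=(abs(X)<130)&(Y>150)&(Y<300)&(Z>45)&(Z<75);return cv2.minAreaRect(D[q][:,:2].astype(np.float32))
C=(cloud("top",d)-o)@S*1000;print("bin",rect(C0),rect(C))
X,Y,Z=np.moveaxis(C,-1,0)
for n,D in(("0",C0),("1",C)):
    X,Y,Z=np.moveaxis(D,-1,0);q=(abs(X)<55)&(Y<40)&(Y>-125)&(Z>140)&(Z<162);print("floor slope",q.sum(),np.polyfit(Y[q],Z[q],1))
s=cloud("side",get_image("side")[1]);D=(s-o)@S*1000;X,Y,Z=np.moveaxis(D,-1,0)
m=np.zeros((400,640),bool);m[186:202,300:345]=1
q=m&(abs(X)<58)&(Y>72)&(Y<140)&(Z>120)&(Z<180);print("gate",q.sum(),np.polyfit(Y[q],Z[q],1))
E
```

```text
position: [0.632, 0.0545, 0.1402]
force: [1.5, 1.7, 4.4]
clock: 14.55
position: [0.692, 0.2884, 0.2854]
force: [0.1, -0.3, 0.4]
clock: 14.85
position: [0.6848, 0.397, 0.2834]
force: [-1.6, -0.4, -1.0]
bin ((2.9113311767578125, 207.36737060546875), (109.97621154785156, 190.15725708007812), 89.73140716552734) ((3.0100555419921875, 206.36231994628906), (190.80833435058594, 110.93151092529297), 0.509829580783844)
floor slope 791 [5.36000350e-04 1.57602169e+02]
floor slope 2516 [5.85116529e-04 1.57628897e+02]
gate 202 [ -0.19077433 169.74559208]
```

View pics/t7.png

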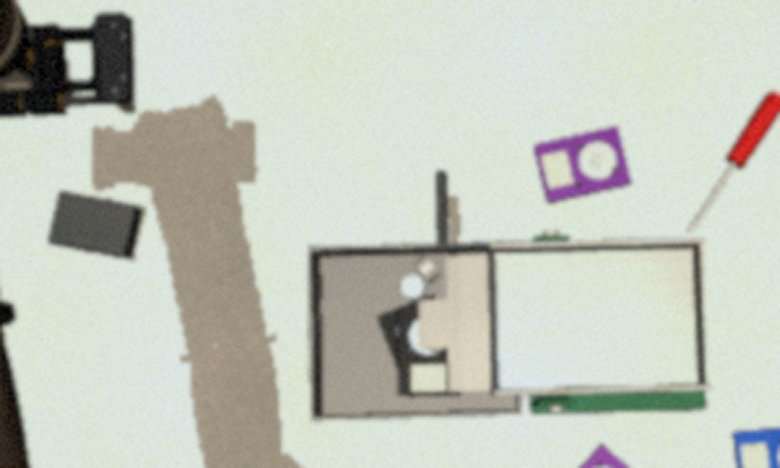

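The tray is empty and level, the gate is down, and the bin and bystanders look unmoved. Both hubs, at (412,286) and (428,268), and overlapping drives at (415,345) are in the bin. One check of their heights, then I sign off.

Run:
```python
from h import *
p,d=get_image("top");C=(cloud("top",d)-o)@S*1000;X,Y,Z=np.moveaxis(C,-1,0)
q=(abs(X)<88)&(Y>142)&(Y<252);print("inside max z (gate-free part)",np.percentile(Z[q],[50,90,98,100]).round(1))
for a,b in[(412,286),(428,268),(390,320),(405,380),(420,340),(430,378)]: print((a,b),C[int(80+b/2.6),int(130+a/2.6)].round(0))
s,_=st();sign_off()
```

```text
inside max z (gate-free part) [ 5.3 23.2 27.5 34.6]
(412, 286) [ 54. 150.  17.]
(428, 268) [ 72. 131.  31.]
(390, 320) [ 16. 174.  18.]
(405, 380) [-53. 160.  24.]
(420, 340) [-14. 136. 142.]
(430, 378) [-50. 131.  26.]
t 15.0 p [0.6879 0.386  0.2852] stand [204.4 435.5 285.2] F [ 0.4 -0.3  0.3] w 0.0
M [[-0.001, 0.045, -0.999], [-0.002, -0.999, -0.045], [-1.0, 0.002, 0.001]]
the job is handed in; nothing more can be done
```

The tray is emptied and the job is handed in at 15 s of robot time. One contact force came too close to the 45 N limit to be sure it passed.

**What I did:** I swung the gate down to its stop with the tray level, then pressed the bar until the stop screw was felt, at a tilt of about 0.8 rad. I held it there for about 0.5 s at roughly 25 N, let the tray back up and withdrew the arm.

**Last checks:**
- **Tray:** empty and level, with a floor slope of about 0.0006.
- **Gate:** fully down, sloping about −0.19, which puts it at about 1.75 rad.
- **Bin:** moved about 1 mm.
- **Scrap:** both hubs and one drive show clearly in the bin. The second drive shows only as an edge under the first. Everything visible there is at most 35 mm high, well below the rim.
- **Bystanders:** the case and the visible part of the screwdriver look unmoved in the last top view. I did not measure them or look at the tumbler again.

**What went wrong:**
- **First gate push:** it rode onto the tab's top edge, because the shut fingertips end about 22 mm short of the reported TCP. That tilted the tray to about 0.16 rad, against the 0.2 rad failure limit, before I lifted off and redid it.
- **First stop contact:** one step too many brought the wrist reading to about 43 N vertical, or about 45–46 N in total. That is right at the 45 N limit, so the run may have failed there. I backed off at once and repeated it gently.

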